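# Pump up the vacuum clamp under the board

### The job

Two hand-pumped vacuum clamps are screwed to the bench; a board lies on the suction cup of one, the other is empty. Pump the clamp under the board by pressing its plunger with the fingers, full strokes down and all the way back up, until its steel indicator pin has popped fully out; leave the plunger up. Do not touch the pin or press the empty clamp's plunger, and leave the board and everything else on the bench where they are.

Things in the scene. Friction and masses are not known exactly. Their poses are not given: they have to be found in the camera images.
- clamp: The clamp to pump, screwed to the bench, with the board on its cup: aluminium base plate 260 (x) x 140 (y) x 12 high; origin centre of its underside, z up. In its frame (mm): dark pump barrel, 50 across, 95 high, at x=-75, y=-25, plunger on top; square indicator housing, 50 x 36, 78 high, at x=-70, y=40, with the pin's axis at x=-75, y=40; rubber suction cup, 104 across, 40 high, at x=75, y=0.
- spare_clamp: The empty clamp, to leave alone; same make and size, its cup bare, its pin showing 4 mm. Origin centre of its underside, z up. In its frame (mm): dark pump barrel, 50 across, 95 high, at x=-75, y=-25, plunger on top; square indicator housing, 50 x 36, 78 high, at x=-70, y=40, with the pin's axis at x=-75, y=40; rubber suction cup, 104 across, 40 high, at x=75, y=0.
- plunger (a joint): plunger travel (m): 0 up, 0.025 fully down (hard stop). Pushed straight down: about 5 N to start, 10 to 12 N at the bottom; a spring returns it. A ratchet lifts the pin 7 mm per full stroke (the first 2 to 9), so 3 to 5 are needed; strokes under 20 mm, or begun before it is back up (within 1 mm), may lift nothing. Once the pin is out more strokes do nothing.
- plunger_top (a point): centre of the flat top of the clamp's plunger cap, a black mushroom cap 40 mm across and 14 mm thick; 139 mm above the bench when up, 114 mm when down; it moves with the plunger
- spare_plunger (a joint): travel of the empty clamp's plunger in m, same kind: 0 up, 0.025 down. Leave it at 0.
- spare_plunger_top (a point): centre of the top of the empty clamp's plunger cap, same size and heights
- pin (a joint): how far the clamp's indicator pin stands out of its housing, in m: 0 flush, fully out at about 0.037, where it stays by friction. It starts between 0.001 and 0.019.
- pin_tip (a point): centre of the flat top end of the indicator pin (10 mm thick); 78 mm above the bench when flush, 115 mm when fully out; it moves with the pin
- board: loose beech board 150 x 150 x 20 mm lying flat on the clamp's suction cup, its top 60 mm above the bench; origin at the centre of its underside. Leave it alone.
- screwdriver: a bystander to leave alone: screwdriver, 200 long, lying on the bench between the two clamps; origin mid-underside (mm)
- tape: a bystander to leave alone: roll of masking tape lying flat, 90 across, 25 high; origin centre of its underside (mm)
- sanding_block: a bystander to leave alone: cork sanding block 60 x 100 x 30 high; origin centre of its underside (mm)
- glue_bottle: a bystander to leave alone: white glue bottle with a pointed nozzle, 68 across, 170 high; origin centre of its underside (mm)
- glue_pot: a bystander to leave alone: lidded glue pot, 112 across, 100 high; origin centre of its underside (mm)
- funnel: a bystander to leave alone: glue funnel standing mouth down, 74 across, 85 high; origin centre of its underside (mm)
- offcut: a bystander to leave alone: wood offcut 45 x 90 x 35 high; origin centre of its underside (mm)

How it is judged:
On the way, in this order (a step that is already met when the one before it is completed fails the run):
1. a first stroke: the plunger is pressed down (value of joint plunger above 0.018 m), for 0.02 s.
2. the plunger is let back up, the pin not yet out (value of joint plunger below 0.003 m and value of joint pin below 0.034 m), for 0.05 s.
3. the plunger is pressed down again (value of joint plunger above 0.018 m), for 0.02 s.
4. after further strokes the pin is fully out (value of joint pin above 0.034 m), for 0.2 s.
At the end, for the whole second after the job is handed in: The board's clamp has its indicator pin fully out (more than 34 of about 37 mm) and its plunger back up (within 3 mm); the empty clamp's plunger is up and the board lies where it was (within 8 mm) (value of joint pin above 0.034 m and value of joint each of plunger, spare_plunger below 0.003 m and distance of board from where it was at the start of the episode below 0.008 m and linear speed of board below 0.01 m/s); the robot touches nothing.
It fails at once if the pin is touched or pulled (more than 1 N) (contact force between any of the fingers, the arm and pin_c0 above 1 N).
It fails at once if the plunger is pressed with the arm or the gripper's body instead of the fingers (more than 3 N) (contact force between the arm and plunger_c1 above 3 N).
It fails at once if the empty clamp's plunger is pressed (more than 6 mm) (value of joint spare_plunger above 0.006 m).
It fails at once if the board is shifted or lifted (more than 8 mm) (distance of board from where it was at the start of the episode above 0.008 m).
It fails at once if something else on the bench is shifted, lifted or knocked (more than 20 mm) (distance of any of screwdriver, tape, sanding_block, glue_bottle, glue_pot, funnel, offcut from where it was at the start of the episode above 0.02 m).
It also fails if it takes over 45 s, if anything falls off the work surface, if the arm or the gripper's body presses on something with over 40 N, if the wrist force passes 120 N, or if a joint passes its speed limit or range.

### The arm

A 6-joint arm with a two-finger parallel gripper is mounted at the origin on the work surface. World frame = base frame: x ahead of the robot, y to its left, z up, the work surface at z = 0. Lengths are in m, angles in rad, forces in N, time in s.
With the tool pointing down it reaches from about 0.225 to 0.875 m from the base axis. Payload 3.4 kg.
Tool frame: the origin (TCP) lies at the very end of the fingers, on their centre line; the grasp point (between the pads) lies 19 mm behind it (hold_point_z is the distance from the TCP to the grasp point, in m); z points along the fingers, y is the direction in which the jaws open and shut (so a half turn about z gives the same grasp; the last joint's range is limited). The gripper opens to 85 mm and grips with 20 to 120 N. Pads are 22 mm wide; open, the fingers measure 114 mm over their backs; the gripper's body (76 mm by 85 mm) begins 54 mm behind the grasp point. The pads swing forward as they close: fully open they stand 13 mm farther back than shut.
Start: joints at [1.2, 0.276, 1.505, -0, 1.361, -0.121], TCP at [0.142, 0.557, 0.231] pointing down, gripper open.
Joint ranges: [-2.89, 2.89], [-0.75, 2.08], [0.22, 2.7], [-1.18, 4.32], [0.11, 2.71], [-2.7, 2.7]. Speed limits (rad/s): [2.57, 2.57, 3.14, 3.14, 3.14, 3.14].

### API

Orientations are given as a rotation vector (axis times angle).
In Python, from bench import sense, snapshot, camera_info, job_done, spot_in, hold_point_z gives the robot as it stands.
- The arm moves only by the tool play_rows, never from a script. Its argument "steps" is a list that holds one entry, the list of rows, each a list of 7 numbers: the shift along the tool's x, y, z in m, then the turn, a rotation vector about the tool's x, y, z in degrees, then the finger opening in m, from 0 to 0.0854. A call has 1 to 10 rows; each row shifts and turns the commanded pose from where the row before left it, along the tool's axes as they then stand; what a row does not reach is not made up. A row lasts 1/10 s, in which the tool goes at most 50 mm and 8.59 degrees, less where a joint would pass 70% of its speed; a pose out of reach is approached as far as the arm can. A call with a gripper value outside its range is refused whole. The fingers move at their own pace and stop on an object; the grip force is fixed at half the most. Time passes only in rows, so rows that do not move let the fingers close. It gives the time, the measured TCP pose, the force and the opening at its end, in the units of the state.
- sense(): the state, without advancing time (a new reading comes with each control period).
- snapshot(name): name is "scene" or "side" or "wrist"; returns the picture (384x512x3 uint8, blue, green, red); there is no depth.
- camera_info(name): a dict with "mtx" (3x3 intrinsics, pixels), "xyz" and "rotation" of the camera in the world; the wrist camera has in their place "tool_from_camera" (4x4, takes a point from camera to tool coordinates, whose origin is the TCP and whose axes are the flange's). Camera axes: x right, y down, z forward; pixel columns grow to the right and rows downward; lengths in m; the calibration is good to about 2 mm. A picture is of the moment at which its call begins: read the wrist's pose just before it. camera_info takes no time and is no camera call.
- job_done(): hands the job in, once; it reports no verdict.
Trained networks look in the newest picture that a camera, given by its name, has taken for a name from the list of things; names that differ only in an ending like _2 or _b are one class to them, and where a whole thing is asked for, a point or a joint stands for the part that bears it (a point fixed in the world has none). Each returns a list of dicts, best first, with "conf" (0 to 1); they miss things now and then, are a little off and sometimes report something else, mostly with a low value. They report only what shows in the picture. A call takes as long as a camera call.
- spot_in(camera, query): "centre" ([x, y, z] in m, in world coordinates, good to about 4 mm: the middle of the surface that is visible of it).
The state is a dict: "clock": time; "q": joint angles; "qd": joint speeds; "joint_efforts": joint torques, N m; "eef_pos": TCP position; "eef_rot": TCP orientation; "force": force on the tool from outside, world axes, zero at the start; "ft_torque": the same for the moment, N m; "finger_gap": finger opening in m.
Only numpy, scipy, OpenCV 4.12 (cv2) and the standard library are available. Lean on these libraries where they do the work, as an engineer would, in place of code of your own. Each camera call takes 0.05 s, during which the arm holds its last target. There are 200 camera calls.

## Working session

There is one attempt and no reset: what is moved stays moved. The work goes in short steps, Python scripts to look and compute and a tool call to move; the robot and the scene stay as the last step left them, time stands still between calls to the robot, and variables do not carry over. Pictures are saved under pics/ and viewed, about 8 in all and at most 12, crops included, and the job is handed in when it is done.

Besides the shell and the picture viewer there is one more tool, called after "Call:" as name(argument=value, ...) on one line, values as JSON. play_rows: Moves the arm, as the interface text tells. Its arguments: {"type":"object","properties":{"steps":{"type":"array","items":{"type":"array","items":{"type":"array","items":{"type":"number"}}}}},"required":["steps"]}

```bash
mkdir -p pics && python3 - <<'E'
from bench import *
import cv2,numpy as np
a=snapshot("scene");b=snapshot("side")
cv2.imwrite("pics/a.png",a);cv2.imwrite("pics/b.png",b)
s=sense();print(s["eef_pos"],s["eef_rot"],s["force"],s["clock"])
for c in("scene","side"):
  for n in("plunger_top","pin_tip","board","clamp","glue_bottle","glue_pot"):
    for d in spot_in(c,n)[:3]: print(c,n,np.round(d["centre"],3),round(d["conf"],2))
E
```

```text
[0.14195115 0.55669305 0.23050926] [-3.91282444e-01 -3.11670901e+00  2.61374357e-03] [0.54616458 0.04432532 0.54955709] 0.1
scene board [ 0.646 -0.275  0.056] 0.94
scene clamp [ 0.496 -0.276  0.038] 0.79
scene glue_bottle [0.506 0.518 0.08 ] 0.61
scene glue_pot [ 0.613 -0.511  0.084] 0.69
side plunger_top [ 0.478 -0.289  0.138] 0.67
side board [ 0.637 -0.255  0.058] 0.56
side clamp [ 0.494 -0.24   0.014] 0.73
side glue_bottle [0.482 0.534 0.115] 0.79
side glue_pot [ 0.591 -0.489  0.08 ] 0.85
side glue_pot [0.619 0.224 0.01 ] 0.64
side glue_pot [0.483 0.535 0.118] 0.19
```

View pics/a.png

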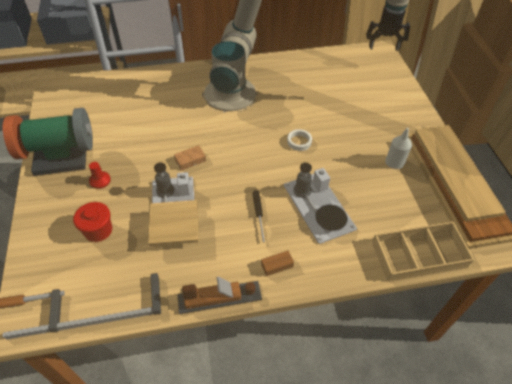

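View pics/b.png

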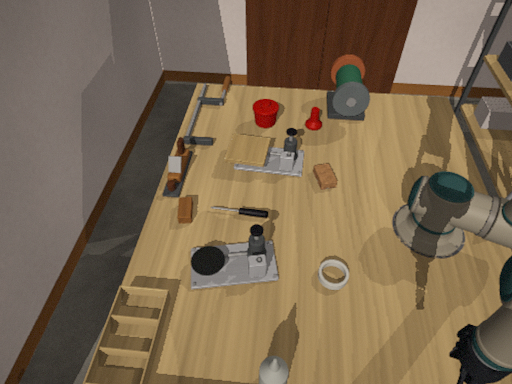

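The scene picture shows the board's clamp at left, with its cap near (159,167) and the board at (173,222). The spare is at right, with its cap near (304,167). In the side picture the target cap is near (292,132). I'll refine the cap by intersecting its pixels with z=0.139.

```bash
cat > h.py <<'E'
from bench import *
import numpy as np,cv2
from scipy.spatial.transform import Rotation as R
def cam(c):
    i=camera_info(c);r=np.array(i["rotation"],float)
    M=r if r.shape==(3,3) else R.from_rotvec(r).as_matrix()
    return np.array(i["mtx"]),M,np.array(i["xyz"])
def onz(c,p,z):
    K,M,t=cam(c);d=M@np.linalg.inv(K)@[p[0],p[1],1];return t+d*(z-t[2])/d[2]
def pix(c,P):
    K,M,t=cam(c);u=K@M.T@(np.array(P)-t);return u[:2]/u[2]
E
python3 - <<'E'
from h import *
for c,p in(("scene",(159,167)),("side",(292,132))):
    print(c,onz(c,p,.139),pix(c,[.478,-.289,.139]))
for p in((150,242),(197,241),(197,203),(152,203)): print(onz("scene",p,.06))
a=cv2.imread("pics/a.png")[150:215,135:215];b=cv2.imread("pics/b.png")[115:180,250:330]
cv2.imwrite("pics/c.png",np.hstack([cv2.resize(x,None,fx=5,fy=5,interpolation=2) for x in(a,b)]))
E
```

```text
scene [ 0.48057686 -0.29810573  0.139     ] [161.82691984 166.00996178]
side [ 0.47369212 -0.28939698  0.139     ] [290.81884633 131.99377431]
[ 0.70423223 -0.35064383  0.06      ]
[ 0.72630504 -0.21142777  0.06      ]
[ 0.58481567 -0.19551741  0.06      ]
[ 0.55884024 -0.33720695  0.06      ]
```

View pics/c.png

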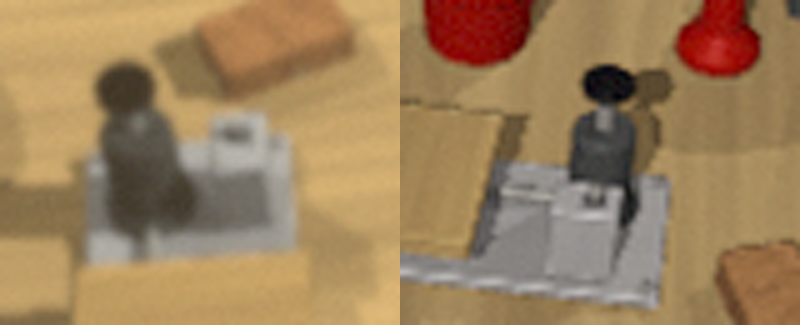

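Call:
play_rows(steps=[[[-0.0268, -0.037, 0, 0, 0, 0, 0], [-0.0268, -0.037, 0, 0, 0, 0, 0], [-0.0268, -0.037, 0, 0, 0, 0, 0], [-0.0268, -0.037, 0, 0, 0, 0, 0], [-0.0268, -0.037, 0, 0, 0, 0, 0], [-0.0268, -0.037, 0, 0, 0, 0, 0], [-0.0268, -0.037, 0, 0, 0, 0, 0], [-0.0268, -0.037, 0, 0, 0, 0, 0], [-0.0268, -0.037, 0, 0, 0, 0, 0], [-0.0268, -0.037, 0, 0, 0, 0, 0]]])

```text
clock: 1.7
eef_pos: [0.3107, 0.1308, 0.2317]
eef_rot: [0.39, 3.116, 0.001]
force: [0.2, 1.1, -0.7]
finger_gap: 0.0005
```

Call:
play_rows(steps=[[[-0.0268, -0.037, 0, 0, 0, 0, 0], [-0.0268, -0.037, 0, 0, 0, 0, 0], [-0.0268, -0.037, 0, 0, 0, 0, 0], [-0.0268, -0.037, 0, 0, 0, 0, 0], [-0.0268, -0.037, 0, 0, 0, 0, 0], [-0.0268, -0.037, 0, 0, 0, 0, 0], [-0.0268, -0.037, 0, 0, 0, 0, 0], [-0.0268, -0.037, 0, 0, 0, 0, 0], [-0.0268, -0.037, 0, 0, 0, 0, 0], [-0.0268, -0.037, 0, 0, 0, 0, 0]]])

```text
clock: 2.7
eef_pos: [0.479, -0.2943, 0.2313]
eef_rot: [0.392, 3.117, 0.0]
force: [-0.0, 0.3, -0.3]
finger_gap: 0.0
```

Call:
play_rows(steps=[[[0, 0, 0, 0, 0, 8, 0], [0, 0, 0, 0, 0, 8, 0], [0, 0, 0, 0, 0, 8, 0], [0, 0, 0, 0, 0, 8, 0], [0, 0, 0, 0, 0, 8, 0], [0, 0, 0, 0, 0, 8, 0], [0, 0, 0, 0, 0, 8, 0], [0, 0, 0, 0, 0, 8, 0], [0, 0, 0, 0, 0, 8, 0], [0, 0, 0, 0, 0, 8, 0]]])

```text
clock: 3.7
eef_pos: [0.4786, -0.2924, 0.2313]
eef_rot: [2.31, 2.13, 0.0]
force: [0.2, -0.1, 0.4]
finger_gap: 0.0002
```

Call:
play_rows(steps=[[[0, 0, 0.03, 0, 0, 0, 0], [0, 0, 0.03, 0, 0, 0, 0], [0, 0, 0.015, 0, 0, 0, 0], [0, 0, 0, 0, 0, 0, 0]]])

```text
clock: 4.1
eef_pos: [0.4771, -0.2912, 0.1539]
eef_rot: [-2.299, -2.133, 0.001]
force: [0.1, 0.4, 0.3]
finger_gap: -0.0
```

```bash
python3 - <<'E'
from h import *
b=snapshot("side");w=snapshot("wrist");a=snapshot("scene")
i=[cv2.resize(b[95:191,230:358],(400,300),interpolation=2),cv2.resize(w,(400,300)),cv2.resize(a[130:226,100:228],(400,300),interpolation=2)]
cv2.imwrite("pics/d.png",np.vstack([np.hstack(i[:2]),np.hstack([i[2],0*i[2]])]))
s=sense();p=s["eef_pos"];print(p)
for c in("side","scene"):print(c,pix(c,p),[np.round(d["centre"],3) for d in spot_in(c,"plunger_top")])
print([(d["centre"],d["conf"]) for d in spot_in("wrist","plunger_top")])
E
```

```text
[ 0.47927124 -0.29289353  0.15729076]
side [290.84849518 127.33127112] [array([0.592, 0.011, 0.023])]
scene [159.74676586 162.66760085] [array([0.564, 0.158, 0.138]), array([ 0.605, -0.006,  0.022])]
[([0.4781, -0.2828, 0.1422], 0.7)]
```

View pics/d.png

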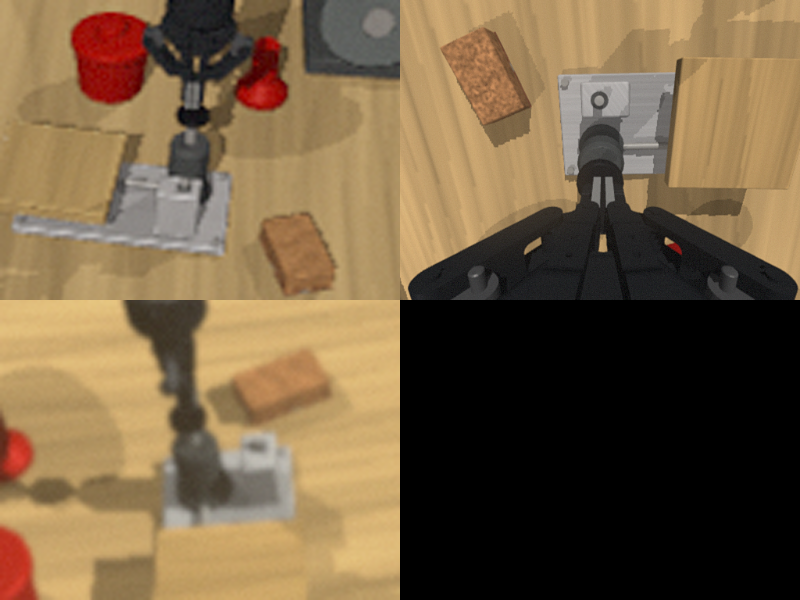

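Fingers are centred over the cap in the side crop (195,115), the wrist view (600,185) and the scene crop (187,415). The pin is at (599,100) in the wrist view, well clear of them. I'll press gradually first.

Call:
play_rows(steps=[[[0, 0, 0.015, 0, 0, 0, 0], [0, 0, 0.01, 0, 0, 0, 0], [0, 0, 0.01, 0, 0, 0, 0], [0, 0, 0, 0, 0, 0, 0]]])

```text
clock: 4.8
eef_pos: [0.4797, -0.2932, 0.1221]
eef_rot: [2.301, 2.134, 0.001]
force: [0.1, 0.1, 9.1]
finger_gap: 0.0
```

Call:
play_rows(steps=[[[0, 0, 0.006, 0, 0, 0, 0], [0, 0, 0, 0, 0, 0, 0]]])

```text
clock: 5.0
eef_pos: [0.4797, -0.2932, 0.117]
eef_rot: [2.301, 2.134, 0.001]
force: [-0.6, 1.8, 10.5]
finger_gap: 0.0001
```

Call:
play_rows(steps=[[[0, 0, 0.003, 0, 0, 0, 0], [0, 0, 0, 0, 0, 0, 0]]])

```text
clock: 5.2
eef_pos: [0.4797, -0.2932, 0.1144]
eef_rot: [2.301, 2.134, 0.001]
force: [-0.7, 1.0, 11.0]
finger_gap: -0.0004
```

Call:
play_rows(steps=[[[0, 0, -0.012, 0, 0, 0, 0], [0, 0, -0.012, 0, 0, 0, 0], [0, 0, -0.012, 0, 0, 0, 0], [0, 0, 0, 0, 0, 0, 0], [0, 0, 0, 0, 0, 0, 0]]])

```text
clock: 5.7
eef_pos: [0.4782, -0.292, 0.148]
eef_rot: [-2.303, -2.136, 0.0]
force: [-0.6, 0.1, -0.8]
finger_gap: -0.0001
```

Call:
play_rows(steps=[[[0, 0, 0.012, 0, 0, 0, 0], [0, 0, 0.012, 0, 0, 0, 0], [0, 0, 0.012, 0, 0, 0, 0], [0, 0, 0, 0, 0, 0, 0], [0, 0, 0, 0, 0, 0, 0]]])

```text
clock: 6.2
eef_pos: [0.4793, -0.2928, 0.1139]
eef_rot: [2.302, 2.135, 0.001]
force: [-1.6, 1.2, 18.4]
finger_gap: 0.0001
```

Call:
play_rows(steps=[[[0, 0, -0.012, 0, 0, 0, 0], [0, 0, -0.012, 0, 0, 0, 0], [0, 0, -0.012, 0, 0, 0, 0], [0, 0, 0, 0, 0, 0, 0], [0, 0, 0, 0, 0, 0, 0]]])

```text
clock: 6.7
eef_pos: [0.4778, -0.2918, 0.1472]
eef_rot: [-2.302, -2.135, 0.001]
force: [-1.8, -0.9, -0.2]
finger_gap: -0.0002
```

```bash
python3 - <<'E'
from h import *
w=snapshot("wrist");b=snapshot("side")
cv2.imwrite("pics/e.png",np.hstack([cv2.resize(w[80:240,180:340],(400,400)),cv2.resize(b[115:175,260:320],(400,400),interpolation=2)]))
print([(np.round(d["centre"],3),d["conf"]) for c in("wrist","side") for d in spot_in(c,"pin_tip")],sense()["force"])
E
```

```text
[(array([ 0.479, -0.231,  0.1  ]), 0.65), (array([0.623, 0.222, 0.008]), 0.74), (array([0.561, 0.173, 0.135]), 0.47)] [-0.78160923  0.2125354   0.19732799]
```

View pics/e.png

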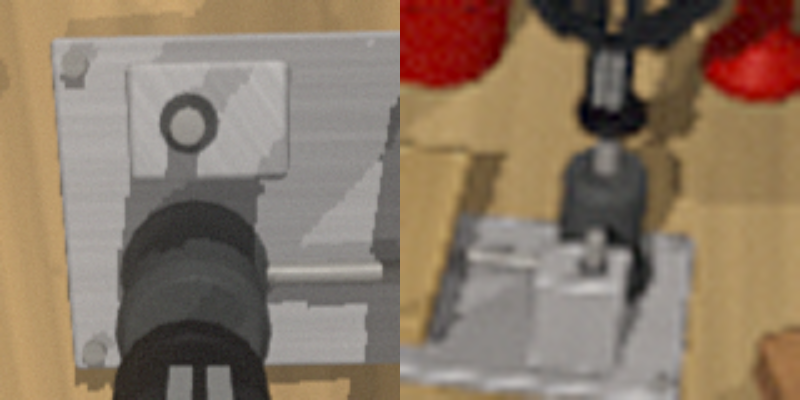

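After two strokes the pin stands clearly out: it shows at (594,250) in the side crop, and the wrist network puts its tip at z≈0.10. It isn't fully out yet, so I'll give it three more strokes.

Call:
play_rows(steps=[[[0, 0, 0.012, 0, 0, 0, 0], [0, 0, 0.012, 0, 0, 0, 0], [0, 0, 0.012, 0, 0, 0, 0], [0, 0, 0, 0, 0, 0, 0], [0, 0, 0, 0, 0, 0, 0], [0, 0, -0.012, 0, 0, 0, 0], [0, 0, -0.012, 0, 0, 0, 0], [0, 0, -0.012, 0, 0, 0, 0], [0, 0, 0, 0, 0, 0, 0], [0, 0, 0, 0, 0, 0, 0]]])

```text
clock: 7.9
eef_pos: [0.478, -0.2919, 0.1475]
eef_rot: [-2.302, -2.135, 0.0]
force: [-0.4, -0.3, -0.4]
finger_gap: -0.0001
```

Call:
play_rows(steps=[[[0, 0, 0.012, 0, 0, 0, 0], [0, 0, 0.012, 0, 0, 0, 0], [0, 0, 0.012, 0, 0, 0, 0], [0, 0, 0, 0, 0, 0, 0], [0, 0, 0, 0, 0, 0, 0], [0, 0, -0.012, 0, 0, 0, 0], [0, 0, -0.012, 0, 0, 0, 0], [0, 0, -0.012, 0, 0, 0, 0], [0, 0, 0, 0, 0, 0, 0], [0, 0, 0, 0, 0, 0, 0]]])

```text
clock: 8.9
eef_pos: [0.4779, -0.2918, 0.1471]
eef_rot: [-2.302, -2.135, 0.0]
force: [-0.1, -0.7, 0.2]
finger_gap: -0.0001
```

Call:
play_rows(steps=[[[0, 0, 0.012, 0, 0, 0, 0], [0, 0, 0.012, 0, 0, 0, 0], [0, 0, 0.012, 0, 0, 0, 0], [0, 0, 0, 0, 0, 0, 0], [0, 0, 0, 0, 0, 0, 0], [0, 0, -0.012, 0, 0, 0, 0], [0, 0, -0.012, 0, 0, 0, 0], [0, 0, -0.012, 0, 0, 0, 0], [0, 0, 0, 0, 0, 0, 0], [0, 0, 0, 0, 0, 0, 0]]])

```text
clock: 9.9
eef_pos: [0.4779, -0.2918, 0.1471]
eef_rot: [-2.302, -2.135, 0.0]
force: [-0.5, 0.4, 0.1]
finger_gap: -0.0001
```

```bash
python3 - <<'E'
from h import *
w=snapshot("wrist");b=snapshot("side")
cv2.imwrite("pics/f.png",np.hstack([cv2.resize(w[80:240,180:340],(400,400)),cv2.resize(b[115:175,260:320],(400,400),interpolation=2)]))
print([(np.round(d["centre"],3),d["conf"]) for d in spot_in("wrist","pin_tip")],sense()["force"])
for z in(.078,.1,.115): print(z,(pix("side",[.479,-.231,z])-[260,115])*400/60+[400,0])
E
```

```text
[(array([ 0.481, -0.232,  0.114]), 0.48)] [ 0.88835046 -0.18807097  0.23302819]
0.078 [592.10253367 266.5441225 ]
0.1 [594.65045002 236.57808239]
0.115 [596.42240157 215.73816316]
```

View pics/f.png

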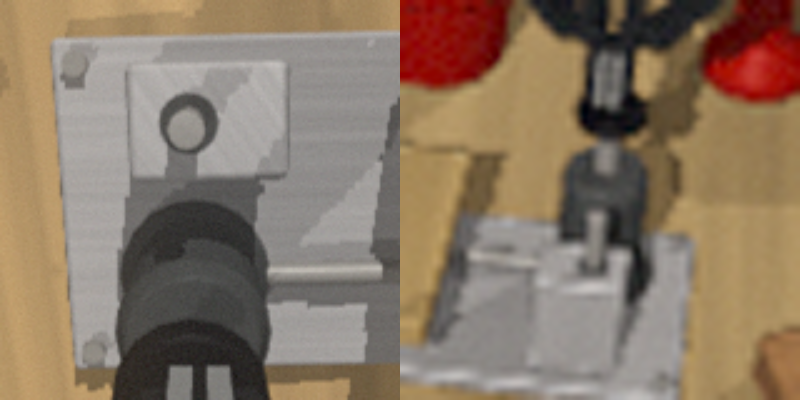

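The pin tip is now at about (596,212) in the side crop, where z=0.115 predicts row 216; the network gives z=0.114. One more stroke does no harm and confirms it has stopped rising, then I'll retreat.

Call:
play_rows(steps=[[[0, 0, 0.012, 0, 0, 0, 0], [0, 0, 0.012, 0, 0, 0, 0], [0, 0, 0.012, 0, 0, 0, 0], [0, 0, 0, 0, 0, 0, 0], [0, 0, 0, 0, 0, 0, 0], [0, 0, -0.012, 0, 0, 0, 0], [0, 0, -0.012, 0, 0, 0, 0], [0, 0, -0.012, 0, 0, 0, 0], [0, 0, 0, 0, 0, 0, 0], [0, 0, 0, 0, 0, 0, 0]]])

```text
clock: 11.05
eef_pos: [0.478, -0.2919, 0.1474]
eef_rot: [-2.302, -2.135, 0.0]
force: [0.5, 0.2, -0.4]
finger_gap: -0.0
```

Call:
play_rows(steps=[[[0, 0, -0.03, 0, 0, 0, 0], [0, 0, -0.03, 0, 0, 0, 0], [0, 0, -0.03, 0, 0, 0, 0], [0, 0, 0, 0, 0, 0, 0], [0, 0, 0, 0, 0, 0, 0]]])

```text
clock: 11.55
eef_pos: [0.4783, -0.2921, 0.2376]
eef_rot: [-2.303, -2.136, 0.0]
force: [0.1, 0.3, -0.8]
finger_gap: -0.0002
```

```bash
python3 - <<'E'
from h import *
b=snapshot("side");old=cv2.imread("pics/b.png")
f=lambda x:cv2.resize(x[95:191,215:343],(400,300),interpolation=2)
cv2.imwrite("pics/g.png",np.hstack([f(old),f(b)]))
print([np.round(d["centre"],3) for d in spot_in("side","board")],[np.round(d["centre"],3) for d in spot_in("side","plunger_top")])
print(sense()["force"],sense()["eef_pos"],sense()["clock"])
print([(pix("side",[.479,-.231,z])-[215,95])*400/128+[400,0] for z in (.108,.115)])
E
```

```text
[array([ 0.634, -0.257,  0.056])] [array([ 0.476, -0.291,  0.141])]
[-0.37013928 -0.45368823 -1.06933803] [ 0.47764847 -0.29162821  0.23624798] 11.7
[array([632.30871689, 168.20563067]), array([632.69800073, 163.62726398])]
```

View pics/g.png

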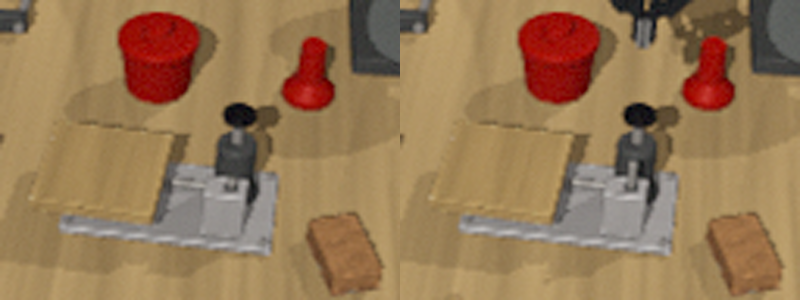

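The before and after crops match in the board, plunger (up) and bystanders. The pin tip is at about (632,162), which agrees with the fully-out prediction at row 164.

```bash
python3 -c "from bench import *;print(job_done())"
```

```text
the job is handed in; nothing more can be done
None
```

I pumped the board's clamp with the closed fingers, six full strokes in all, and handed the job in at about 12 s. The sixth was only a confirming stroke. I then raised the gripper about 9 cm, clear of everything.

- **Pin:** the wrist network put the tip at z = 0.114 m after the fifth stroke, against 0.115 m when fully out. After the sixth, its pixel in the side picture agreed with fully out to within about 2 rows of the enlarged crop.
- **Plunger:** it is back up; the network put the cap top at z = 0.141 m, against 0.139 m nominal.
- **Board and nearby objects:** the before and after side pictures show no movement of the board, glue pot, funnel or sanding block. The board reading moved about 3 mm, within the network's 4 mm error. I did not check the rest of the bench, including the spare clamp, up close at the end; the arm only passed high over it.
- **Detections that disagreed:** the network gave some stray plunger and pin positions near the spare clamp or on the bare bench. I discarded them because they did not match the pictures.

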